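# Zero the length counter and prove it with the blade gauge

## Robot

A 7-joint arm with a two-finger parallel gripper is mounted at the origin on the work surface. World frame = base frame: x ahead of the robot, y to its left, z up, the work surface at z = 0. Lengths are in m, angles in rad, forces in N, time in s.
With the tool pointing down it reaches from about 0.35 to 0.9 m from the base axis. Payload 8.1 kg.
Tool frame: the origin (TCP) lies between the finger pads; the fingertips stand ctrl.tcp_to_tips ahead of it and the grasp point (between the pads) lies 8 mm behind it (ctrl.tcp_to_tips is the distance from the TCP to the fingertips, in m); z points along the fingers, y is the direction in which the jaws open and shut (so a half turn about z gives the same grasp; the last joint's range is limited). The gripper opens to 85 mm and grips with 20 to 120 N. Pads are 22 mm wide; open, the fingers measure 114 mm over their backs; the gripper's body (76 mm by 85 mm) begins 54 mm behind the grasp point. The pads swing forward as they close: fully open they stand 13 mm farther back than shut.
Start: joints at [1.069, 0.434, 0.025, 1.573, -0.012, 1.134, -0.075], TCP at [0.243, -0.576, 0.242] pointing down, gripper open.
Joint ranges: [-2.62, 2.62], [-0.44, 2.09], [-1.27, 1.32], [0.08, 2.57], [-1.32, 4.46], [0.12, 2], [-2.74, 2.74]. Speed limits (rad/s): [2.22, 2.22, 3.01, 3.01, 3.14, 3.14, 3.14].

## Interface

Orientations are given as [roll, pitch, yaw] about the fixed x, y, z axes, in that order (R = Rz(yaw) Ry(pitch) Rx(roll)).
In Python, from workcell import ctrl gives the robot as it stands.
- The arm moves only by the shell command python3 -m inch 'ROWS' [FORCE]. ROWS is JSON, a list that holds one entry, the list of rows, each a list of 5 numbers: the shift along the tool's x, y, z in m, then the turn about the tool's z in rad, then the closure, from 0 (fully open) to 1 (shut). In form: [[[tx, ty, tz, spin, claw], ...]]. A call has 1 to 8 rows; each row shifts and turns the commanded pose from where the row before left it, along the tool's axes as they then stand; what a row does not reach is not made up. A row lasts 1/10 s, in which the tool goes at most 50 mm and 8.59 degrees, less where a joint would pass 70% of its speed; a pose out of reach is approached as far as the arm can. A call with a gripper value outside its range is refused whole. The fingers move at their own pace and stop on an object; FORCE is the grip in N (left out, the last holds). Time passes only in rows, so rows that do not move let the fingers close. It gives the time, the measured TCP pose, the force and the opening at its end, in the units of the state.
- ctrl.observe(): the state, without advancing time (a new reading comes with each control period).
- ctrl.read_camera(name): name is "scene" or "top"; returns a dict with "img" (384x512x3 uint8, red, green, blue), "K" (3x3 intrinsics, pixels), "k1" (the pictures are not rectified: a ray, as slopes to the right and down, at radius r is drawn at 1 + k1 r^2 times it, then the intrinsics apply), "extrinsics" (4x4, takes a point from world to camera coordinates). Camera axes: x right, y up, looking along -z (the intrinsics and any distortion apply to the point x, -y, -z); pixel columns grow to the right and rows downward; lengths in m; the calibration is good to about 2 mm. A picture is of the moment at which its call begins. There is no depth.
- ctrl.close_job(): hands the job in, once; it reports no verdict.
The state is a dict: "time": time; "joint_positions": joint angles; "joint_vel": joint speeds; "joint_torque": joint torques, N m; "ee_pos": TCP position; "ee_rot": TCP orientation; "contact_force": force on the tool from outside, world axes, zero at the start; "ft_torque": the same for the moment, N m; "width": finger opening in m.
Only numpy, scipy, OpenCV 4.12 (cv2) and the standard library are available. Lean on these libraries where they do the work, as an engineer would, in place of code of your own. Each camera call takes 0.05 s, during which the arm holds its last target.

## Task

Wind the reset knob of the length counter clockwise, regrasping as needed, until its pointer is hard up against the zero stop. Then take the gauge with the narrow blade and slide the blade into the throat at the front of the counter until the handle meets the housing, which proves the counter is at zero; let go and leave it there. Leave the other loose things on the bench where they are.

Things in the scene. Friction and masses are not known exactly. Their poses are not given: they have to be found in the camera images.
- counter: fixed length counter for hose and chain. Origin on the bench; +x points from the front apron to the measuring wheel at the rear, z up. Flat apron, top 12 mm above the bench, 90 mm wide, x = -125 to -30 mm. Grey housing: upright front face at x = -30 mm, 130 mm wide, top at 46 mm, back to x = 100 mm. Behind it a wheel, 80 mm diameter, at x = 150 mm, top at 94 mm.
- throat (a point): centre of the throat, a level slot at the foot of the housing's front face, on top of the apron: 17 mm wide (y), 6 mm high (12 to 18 mm above the bench; this point at 14 mm). It lies in the plane of the front face; its mouth flares to about 38 mm wide over the last 13 mm before the face. Axes as the counter: the blade goes in along +x, level.
- cam (a point): hidden cam inside the throat, on the knob's shaft (point fixed in the counter, 14 mm behind the front face): it stops the blade's tip about 16 mm past the face unless the knob is within about 0.1 rad of its zero stop; at zero the throat is clear for the whole blade
- knob_grip (a point): grip point of the reset knob, on its upright axis, 70 mm above the bench: a bar 52 mm long, 14 mm thick, 53 to 87 mm above the bench, on a round skirt 54 mm across, with a pointer nose at one end, low at the skirt. This frame turns with the knob: -y runs along the bar to the pointer. Fixed axis, friction about 0.1 N m, no spring.
- knob_axis (a point): fixed point on the knob's axis, 50 mm above the bench, 20 mm along counter +x from its origin. The knob turns clockwise seen from above (pointer angle falling) back to its hard zero stop; it starts 1.9 to 3.4 rad from the stop and travels 4.0 rad in all, staying where it is left
- pointer (a point): outer end of the knob's pointer nose, 36 mm from the knob's axis, 50 mm above the bench; moves with the knob
- zero_stop (a point): fixed point that the pointer's end reaches when the knob is against its zero stop: straight to the counter's -y side of the knob's axis. A small steel post (7 mm diameter, 8 mm tall) stands on the housing beside it, on the apron side.
- narrow_gauge_grip (a point): centre of the handle of the narrow blade gauge: loose, upright aluminium block 34 mm long (x), 14 mm thick (y), 42 mm tall (this point is half-way up). A steel blade 40 mm long, 12 mm wide, 4 mm thick, sticks out along +x from the foot of the handle's front face, flush with its underside. 90 g. The handle's front face meets the housing when the blade is fully in.
- narrow_tip (a point): end of the narrow gauge's blade, 57 mm ahead of the handle's centre along its +x and half-way up the blade (2 mm above its underside)
- wide_gauge: the other gauge, same handle as the narrow one but with a blade 26 mm wide that does not enter the throat; origin at the centre of the handle's underside, x along the blade; not needed
- spray_can: loose spray can 64 mm across, about 190 mm tall with its cap; origin at the centre of its underside; not needed
- grease_tin: loose tin 90 mm across, 85 mm tall; origin at the centre of its underside; not needed
- bearing: loose steel bearing ring, 72 mm across, 18 mm tall; origin at the centre of its underside; not needed
- bolt: loose hexagon bolt lying on its side, 59 mm long, 21 mm thick, running from the origin (underside of the head end) along +x; not needed
- screwdriver: loose screwdriver lying flat; not needed
- carton: loose closed carton 70 x 100 x 50 mm; origin at the centre of its underside; not needed
Not all that is in view belongs to the job. What is shaped like the part that bears narrow_gauge_grip but orange or pink is not meant.

How it is judged:
On the way, in this order (a step that is already met when the one before it is completed fails the run):
1. the knob is turned back to its zero stop (distance between pointer and zero_stop below 0.003 m), for 0.2 s.
2. with the knob at zero, the narrow blade is fully in the throat (x of narrow_tip in the frame of throat above 0.034 m and y of narrow_tip in the frame of throat between -0.006 and 0.006 m and z of narrow_tip in the frame of throat between -0.005 and 0.005 m and distance between pointer and zero_stop below 0.003 m), for 0.2 s.
At the end, for the whole second after the job is handed in: The pointer's end is within 3 mm of the zero stop point, and the narrow gauge lies released and at rest with its blade in the throat: the tip at least 34 mm of its 40 mm past the front face, within 6 mm of the throat's centre sideways and 5 mm in height (all of step 2 and linear speed of narrow_gauge below 0.02 m/s); the robot touches nothing.
It fails at once if any other loose thing on the bench is shifted by more than 40 mm (distance of any of wide_gauge, spray_can, grease_tin, bearing, bolt, screwdriver, carton from where it was at the start of the episode above 0.04 m).
It also fails if it takes over 72 s, if anything falls off the work surface, if the arm or the gripper's body presses on something with over 40 N, if the wrist force passes 120 N, or if a joint passes its speed limit or range.

## Working session

There is one attempt and no reset: what is moved stays moved. The work goes in short steps, Python scripts to look and compute and a shell command to move; the robot and the scene stay as the last step left them, time stands still between calls to the robot, and variables do not carry over. Pictures are saved under pics/ and viewed, and the job is handed in when it is done.

```bash
ls; mkdir -p pics; python3 - <<'E'
from workcell import ctrl
import cv2
print(ctrl.tcp_to_tips); print(ctrl.observe())
for n in("scene","top"):
    c=ctrl.read_camera(n); cv2.imwrite(f"pics/{n}0.png",c["img"][:,:,::-1]); print(n,c["K"],c["k1"],c["extrinsics"])
E
```

```text
pics
0.011
{'time': 0.0, 'joint_positions': array([ 1.0693727 ,  0.43524011,  0.02497845,  1.57408956, -0.01160696,
        1.13403795, -0.07511944]), 'joint_vel': array([-0.00075388,  0.00061091,  0.00055652,  0.00137499, -0.00162157,
       -0.00011482, -0.00022765]), 'joint_torque': array([ 5.48598127e-04, -6.70478725e+01,  1.02493510e+00, -3.16222572e+01,
        1.55130343e-02,  1.23548965e-02, -2.09455919e-05]), 'ee_pos': array([ 0.24246285, -0.57551138,  0.24151831]), 'ee_rot': array([-3.13996915e+00,  1.43633565e-04,  3.98726657e-01]), 'contact_force': array([ 0.37375373, -0.21137   , -0.20174604]), 'ft_torque': array([-0.00862127,  0.05980611, -0.04415115]), 'width': 0.085927272455995}
scene [[362.3323416    0.         255.67487674]
 [  0.         362.3323416  193.60959347]
 [  0.           0.           1.        ]] -0.11695619997656201 [[ 0.6220193   0.78282549  0.01662068 -0.35639765]
 [-0.42448487  0.31929931  0.84726651  0.1718974 ]
 [ 0.65795485 -0.53407135  0.53090791 -1.32474732]
 [ 0.          0.          0.          1.        ]]
top [[399.49417891   0.         256.51588742]
 [  0.         399.49417891 189.96135083]
 [  0.           0.           1.        ]] -0.12305263912395534 [[ 0.01871482 -0.99980844 -0.00573095 -0.01279073]
 [ 0.99114243  0.01779824  0.13160514 -0.57837645]
 [-0.13147793 -0.00814315  0.99128565 -1.12986955]
 [ 0.          0.          0.          1.        ]]
```

View pics/scene0.png

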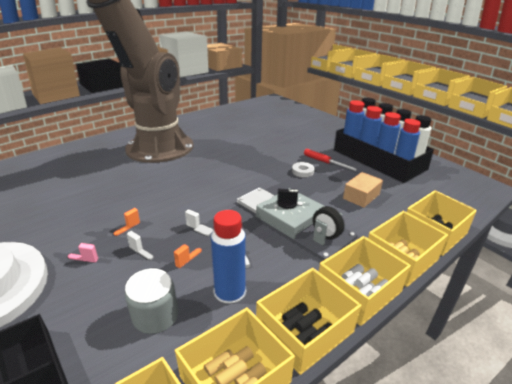

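View pics/top0.png

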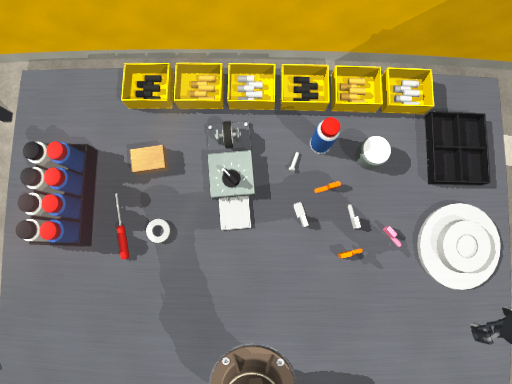

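```bash
python3 - <<'E'
import cv2,numpy as np
t=cv2.imread("pics/top0.png");s=cv2.imread("pics/scene0.png")
a=cv2.resize(t[110:240,190:290],None,fx=4,fy=4,interpolation=2); a=cv2.resize(t[115:240,195:270],(450,600*125//125*1)[::1],interpolation=2)
cv2.imwrite("pics/tz1.png",cv2.resize(t[115:240,195:275],None,fx=4.8,fy=4.8,interpolation=2))
cv2.imwrite("pics/tz2.png",cv2.resize(t[180:265,280:410],None,fx=6,fy=6,interpolation=2))
cv2.imwrite("pics/sz1.png",cv2.resize(s[170:270,225:355],None,fx=6,fy=6,interpolation=2))
E
```

```text
(no output)
```

View pics/tz1.png

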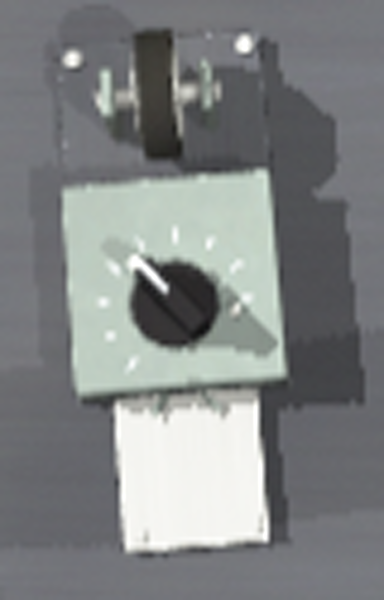

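View pics/tz2.png

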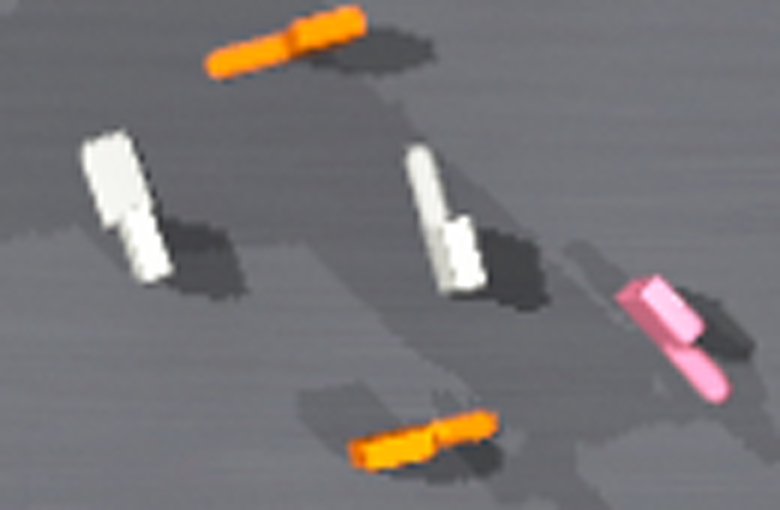

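View pics/sz1.png

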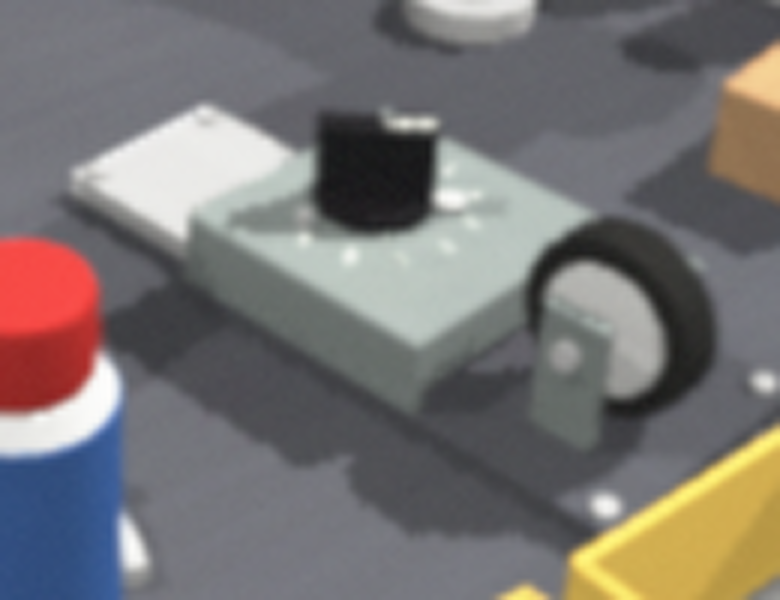

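```bash
cat > h.py <<'E'
import numpy as np,cv2
from scipy.optimize import least_squares
def load(c):
    return dict(K=np.array(c["K"]),k1=c["k1"],E=np.array(c["extrinsics"]),img=c["img"])
def cam(n):
    from workcell import ctrl
    return load(ctrl.read_camera(n))
def ray(c,u,v):
    K=c["K"]; p=cv2.undistortPoints(np.array([[[u,v]]],float),K,np.array([c["k1"],0,0,0,0.]))[0,0]
    d=np.array([p[0],-p[1],-1.]); R=c["E"][:3,:3]; o=-R.T@c["E"][:3,3]; return o,R.T@d
def plane(c,u,v,z):
    o,d=ray(c,u,v); return o+d*(z-o[2])/d[2]
def proj(c,P):
    p=c["E"][:3,:3]@np.array(P,float)+c["E"][:3,3]; a=np.array([p[0],-p[1]])/-p[2]
    a=a*(1+c["k1"]*(a@a)); return c["K"][:2,:2]@a+c["K"][:2,2]
def tri(c1,p1,c2,p2):
    o1,d1=ray(c1,*p1);o2,d2=ray(c2,*p2)
    s=np.linalg.lstsq(np.stack([d1,-d2],1),o2-o1,rcond=None)[0]
    a,b=o1+s[0]*d1,o2+s[1]*d2; return (a+b)/2,np.linalg.norm(a-b)
E
python3 - <<'E'
from h import *
t=cam("top"); s=cam("scene")
g=lambda x,y:(195+(x+.5)/4.8-.5,115+(y+.5)/4.8-.5)
for n,x,y,z in [("rl",62,185,.046),("rr",268,168,.046),("fr",286,376,.046),("fl",78,388,.046),("apl",123,550,.012),("apr",270,540,.012),("knobc",176,303,.087),("tipnose",105,243,.05)]:
    print(n,plane(t,*g(x,y),z).round(4))
g2=lambda x,y:(280+(x+.5)/6-.5,180+(y+.5)/6-.5)
im=t["img"].astype(int); hsv=cv2.cvtColor(t["img"],cv2.COLOR_RGB2HSV)
m=((hsv[...,1]<40)&(hsv[...,2]>150)).astype(np.uint8)
cs,_=cv2.findContours(m,0,2)
for c in cs:
    if cv2.contourArea(c)>30 and 180<c[:,0,0].mean()<400 and 130<c[:,0,1].mean()<270: print(cv2.minAreaRect(c),cv2.contourArea(c))
for n,x,y,z in [("tip",418,148,.004),("h1",443,220,.042),("h2",468,215,.042),("h3",485,283,.042),("h4",460,290,.042),
 ("w tip",152,280,0.004),("wa",82,145,.004),("wb",122,130,.004)]:
    print(n,plane(t,*g2(x,y),z).round(4))
E
```

```text
rl [0.6845 0.1444 0.046 ]
rr [0.6971 0.0179 0.046 ]
fr [0.5686 0.0043 0.046 ]
fl [0.559  0.1301 0.046 ]
apl [0.463  0.1032 0.012 ]
apr [0.4709 0.0127 0.012 ]
knobc [0.6055 0.0691 0.087 ]
tipnose [0.6478 0.1162 0.05  ]
((353.7384338378906, 215.70767211914062), (25.08385467529297, 8.06893253326416), 74.74488067626953) 122.0
((300.3999938964844, 214.19998168945312), (25.298219680786133, 8.854375839233398), 71.56504821777344) 165.0
((234.23822021484375, 212.5970458984375), (32.21253204345703, 30.295120239257812), 85.60128784179688) 887.5
((293.61322021484375, 160.60377502441406), (5.357061386108398, 18.95575714111328), 15.94539737701416) 59.5
((230.35174560546875, 173.220703125), (43.34974670410156, 44.01410675048828), 85.2363510131836) 1813.5
((376.0, 149.5), (27.0, 28.0), 90.0) 599.0
((326.33831787109375, 132.06234741210938), (22.442590713500977, 14.705421447753906), 35.21759033203125) 62.0
tip [ 0.5446 -0.282   0.004 ]
h1 [ 0.506  -0.2854  0.042 ]
h2 [ 0.5086 -0.2977  0.042 ]
h3 [ 0.4757 -0.3057  0.042 ]
h4 [ 0.4722 -0.2934  0.042 ]
w tip [ 0.4765 -0.1482  0.004 ]
wa [ 0.5433 -0.1128  0.004 ]
wb [ 0.5512 -0.1328  0.004 ]
```

```bash
cat > fit.py <<'E'
from h import *
t=cam("top")
hsv=cv2.cvtColor(t["img"],cv2.COLOR_RGB2HSV)
for y,x in [(150,215),(190,245),(212,235),(205,240),(130,228),(200,205)]: print((x,y),t["img"][y,x],hsv[y,x])
sub=np.zeros(hsv.shape[:2],np.uint8); sub[140:235,200:262]=1
r=t["img"].astype(int)
green=((r[...,1]-r[...,0]>8)&(r[...,1]>120)).astype(np.uint8)*sub
white=((hsv[...,1]<22)&(hsv[...,2]>170)).astype(np.uint8)*sub
white[:196]=0
for nm,m,z in (("housing",green,.046),("apron",white,.012)):
    m=cv2.morphologyEx(m,cv2.MORPH_OPEN,np.ones((3,3),np.uint8))
    cs,_=cv2.findContours(m,0,1); c=max(cs,key=cv2.contourArea)[:,0].astype(float)
    P=np.array([plane(t,u,v,z)[:2] for u,v in c]).astype(np.float32)*1000
    rc=cv2.minAreaRect(P); print(nm,rc,cv2.boxPoints(rc).round(1).tolist())
    cv2.imwrite(f"pics/m_{nm}.png",cv2.resize(m[130:240,190:270]*255,None,fx=5,fy=5))
E
python3 fit.py
```

```text
(215, 150) [106 107 110] [113   9 110]
(245, 190) [197 210 200] [ 67  16 210]
(235, 212) [244 244 241] [ 30   3 244]
(240, 205) [243 244 239] [ 36   5 244]
(228, 130) [67 63 58] [17 34 67]
(205, 200) [102 103 108] [115  14 108]
housing ((625.3216552734375, 74.56273651123047), (130.15618896484375, 128.1426544189453), 5.925248622894287) [[554.0, 131.60000610351562], [567.2000122070312, 4.099999904632568], [696.7000122070312, 17.600000381469727], [683.4000244140625, 145.0]]
apron ((511.58416748046875, 62.908843994140625), (91.70977783203125, 89.45477294921875), 6.051072597503662) [[461.29998779296875, 102.5999984741211], [470.70001220703125, 13.600000381469727], [561.9000244140625, 23.299999237060547], [552.5, 112.19999694824219]]
```

```bash
python3 - <<'E'
from h import *
t=cam("top"); s=cam("scene")
A=cv2.resize(t["img"][155:200,205:260],None,fx=7,fy=7,interpolation=2)
B=cv2.resize(s["img"][180:220,265:320],None,fx=7,fy=7,interpolation=2)
n=max(A.shape[0],B.shape[0]); A=cv2.copyMakeBorder(A,0,n-A.shape[0],0,0,0);B=cv2.copyMakeBorder(B,0,n-B.shape[0],0,0,0)
cv2.imwrite("pics/knob.png",np.hstack([A,B])[:,:,::-1])
ax=np.array([.6104,.0731])
for z in (.05,.087): print(proj(t,[*ax,z]),proj(s,[*ax,z]))
for a in np.arange(.4,1.2,.1):
    d=np.array([np.cos(a),np.sin(a)])
    print(round(a,1),[p.round(1).tolist() for p in (proj(t,[*(ax+.036*d),.05]),proj(s,[*(ax+.036*d),.05]),proj(t,[*(ax+.026*d),.087]),proj(s,[*(ax+.026*d),.087]))])
E
```

```text
[230.81764928 178.09961811] [287.14436759 201.92941422]
[229.90625767 175.98494128] [288.06214071 189.71901838]
0.4 [[226.3, 166.8], [300.0, 205.8], [226.6, 167.6], [297.5, 192.4]]
0.5 [[225.2, 167.3], [300.5, 205.1], [225.7, 167.9], [297.9, 192.0]]
0.6 [[224.2, 167.9], [300.8, 204.4], [224.9, 168.4], [298.1, 191.5]]
0.7 [[223.2, 168.7], [301.0, 203.6], [224.2, 168.9], [298.3, 190.9]]
0.8 [[222.2, 169.5], [301.1, 202.9], [223.5, 169.5], [298.3, 190.4]]
0.9 [[221.4, 170.4], [301.0, 202.1], [222.9, 170.2], [298.3, 189.9]]
1.0 [[220.6, 171.3], [300.8, 201.3], [222.3, 170.9], [298.1, 189.3]]
1.1 [[220.0, 172.4], [300.4, 200.6], [221.8, 171.7], [297.9, 188.8]]
```

View pics/knob.png

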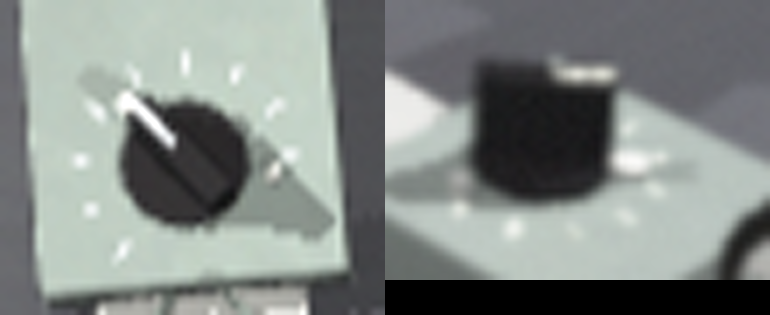

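```bash
python3 -m inch '[[[0.0295,-0.0227,0,0,0],[0.0295,-0.0227,0,0,0],[0.0295,-0.0227,0,0,0],[0.0295,-0.0227,0,0,0],[0.0295,-0.0227,0,0,0],[0.0295,-0.0227,0,0,0],[0.0295,-0.0227,0,0,0],[0.0295,-0.0227,0,0,0]]]' 40; python3 -m inch '[[[0.0295,-0.0227,0,0,0],[0.0295,-0.0227,0,0,0],[0.0295,-0.0227,0,0,0],[0.0295,-0.0227,0,0,0],[0.0295,-0.0227,0,0,0],[0.0295,-0.0227,0,0,0],[0.0295,-0.0227,0,0,0],[0.0295,-0.0227,0,0,0]]]'; python3 -m inch '[[[0.0295,-0.0227,0,0,0],[0.0295,-0.0227,0,0,0],[0.0295,-0.0227,0,0,0],[0.0295,-0.0227,0,0,0],[0,0,0,-0.14,0],[0,0,0,-0.14,0],[0,0,0,-0.14,0],[0,0,0,-0.14,0]]]'; python3 -c "
from workcell import ctrl
o=ctrl.observe();print(o['joint_positions'],o['ee_pos'],o['ee_rot'])"
```

```text
time: 1.15
ee_pos: [0.3902, -0.3157, 0.2425]
ee_rot: [3.141, -0.0, 0.399]
contact_force: [0.7, 0.3, 0.3]
width: 0.0851
time: 1.95
ee_pos: [0.5372, -0.0567, 0.2425]
ee_rot: [3.141, -0.0, 0.399]
contact_force: [1.5, -0.6, -0.1]
width: 0.0852
time: 2.75
ee_pos: [0.6101, 0.0715, 0.2422]
ee_rot: [-3.142, 0.0, 0.965]
contact_force: [0.0, -0.4, -0.7]
width: 0.0852
[ 0.07224422  0.45335996 -0.40225526  1.57374975  0.18882162  1.15326486
 -0.97662643] [0.61013833 0.0715301  0.24219415] [-3.14156197e+00  2.12384719e-04  9.64602647e-01]
```

```bash
python3 -m inch '[[[0,0,0,-0.143,0],[0,0,0,-0.143,0],[0,0,0,-0.143,0],[0,0,0,-0.143,0],[0,0,0,-0.143,0],[0,0,0,-0.143,0],[0,0,0,-0.143,0],[0,0,0,-0.143,0]]]'; python3 -m inch '[[[0,0,0,-0.143,0],[0,0,0,-0.143,0],[0,0,0,-0.143,0],[0,0,0,-0.143,0],[0,0,0,-0.143,0],[0,0,0,-0.143,0],[0,0,0,-0.143,0],[0,0,0,-0.143,0]]]'; python3 -m inch '[[[0,0,0.02,-0.143,0],[0,0,0.02,-0.143,0],[0,0,0.02,-0.143,0],[0,0,0.02,-0.143,0],[0,0,0.02,-0.143,0],[0,0,0,0,0]]]'; python3 -c "
from workcell import ctrl
o=ctrl.observe();print(o['joint_positions'],o['ee_pos'],o['ee_rot'])"
```

```text
time: 3.55
ee_pos: [0.6102, 0.0713, 0.2423]
ee_rot: [-3.142, 0.0, 2.108]
contact_force: [-0.3, -0.3, -0.1]
width: 0.0856
time: 4.35
ee_pos: [0.6102, 0.0712, 0.2422]
ee_rot: [-3.141, -0.0, -3.031]
contact_force: [0.1, 0.4, 0.4]
width: 0.0854
time: 4.95
ee_pos: [0.6088, 0.0702, 0.1394]
ee_rot: [3.139, -0.004, -2.32]
contact_force: [-0.6, -0.2, -0.6]
width: 0.0856
[ 0.4353498   0.75007369 -1.03545967  1.66039001  0.69606103  1.15022182
  1.60637214] [0.60880613 0.07021122 0.13938242] [ 3.13882274 -0.00378139 -2.3197297 ]
```

```bash
python3 -m inch '[[[-0.003,0.001,0.02,0,0],[0,0,0.02,0,0],[0,0,0.02,0,0],[0,0,0.01,0,0],[0,0,0,0,0]]]'; python3 - <<'E'
from h import *
t=cam("top"); s=cam("scene")
A=cv2.resize(t["img"][145:210,195:270],None,fx=5,fy=5,interpolation=2)
B=cv2.resize(s["img"][145:210,255:330],None,fx=5,fy=5,interpolation=2)
cv2.imwrite("pics/knob2.png",np.hstack([A,B])[:,:,::-1])
E
```

```text
time: 5.45
ee_pos: [0.611, 0.0741, 0.0714]
ee_rot: [3.141, -0.002, -2.323]
contact_force: [0.6, -0.5, 0.1]
width: 0.0853
```

View pics/knob2.png

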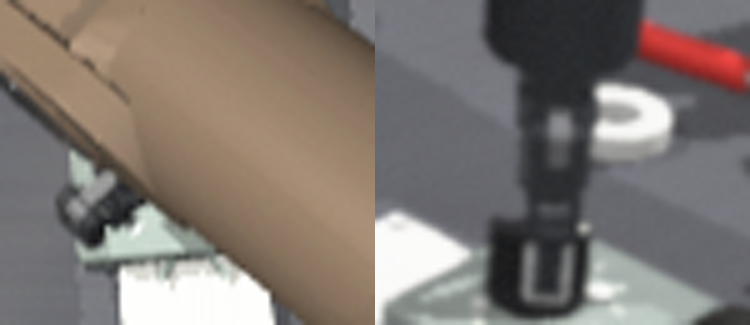

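```bash
python3 -m inch '[[[0,0,0.003,0,0.6],[0,0,0,0,0.8],[0,0,0,0,1],[0,0,0,0,1],[0,0,0,0,1]]]' 40
```

```text
time: 6.05
ee_pos: [0.6103, 0.0755, 0.0696]
ee_rot: [3.139, -0.0, -2.321]
contact_force: [-11.7, 1.8, 18.3]
width: 0.0131
```

```bash
python3 -m inch '[[[0,0,-0.002,0,1],[0,0,-0.001,0.05,1],[0,0,0,0.1,1],[0,0,0,0.1,1]]]'
```

```text
time: 6.45
ee_pos: [0.6106, 0.0749, 0.07]
ee_rot: [3.139, -0.001, -2.574]
contact_force: [5.3, 5.6, -22.9]
width: 0.0132
```

```bash
python3 -m inch '[[[0,0,0.0015,0.12,1],[0,0,0,0.12,1],[0,0,0,0.12,1],[0,0,0,0.12,1],[0,0,0,0.12,1]]]';python3 -m inch '[[[0,0,0,0.12,1],[0,0,0,0.12,1],[0,0,0,0.12,1],[0,0,0,0.12,1],[0,0,0,0.12,1]]]';  python3 -c "
from workcell import ctrl
o=ctrl.observe();print(o['joint_positions'],o['ft_torque'])"
```

```text
time: 6.95
ee_pos: [0.6111, 0.0733, 0.0698]
ee_rot: [-3.14, -0.001, 3.107]
contact_force: [1.0, -2.1, -8.3]
width: 0.0133
time: 7.45
ee_pos: [0.6106, 0.0717, 0.0698]
ee_rot: [-3.137, 0.0, 2.506]
contact_force: [-0.8, -5.7, -3.9]
width: 0.0134
[ 0.2151351   0.69518076 -0.63873277  1.73039499  0.51554376  0.89348779
  0.28905234] [-1.07549524  0.14822227  0.09226971]
```

```bash
python3 -m inch '[[[0,0,0,0.12,1],[0,0,0,0.12,1],[0,0,0,0.12,1],[0,0,0,0.12,1],[0,0,0,0.12,1],[0,0,0,0.06,1],[0,0,0,0,1]]]';  python3 -c "
from workcell import ctrl
o=ctrl.observe();print(o['joint_positions'],o['ft_torque'])"; python3 -m inch '[[[0,0,0,0.05,1],[0,0,0,0.05,1],[0,0,0,0.05,1]]]';  python3 -c "
from workcell import ctrl
o=ctrl.observe();print(o['ft_torque'])"
```

```text
time: 8.15
ee_pos: [0.6091, 0.0707, 0.0698]
ee_rot: [-3.135, 0.004, 1.848]
contact_force: [-6.4, -9.1, 0.4]
width: 0.0135
[ 0.11243895  0.65334845 -0.47321149  1.74129494  0.38401844  0.84636968
 -0.26040309] [-1.58026454  1.15347438 -0.03179046]
time: 8.45
ee_pos: [0.6087, 0.0706, 0.0697]
ee_rot: [-3.135, 0.004, 1.698]
contact_force: [-9.0, -9.9, 2.7]
width: 0.0131
[-1.62838873  1.51237027  0.17364816]
```

```bash
for i in 1; do python3 -m inch '[[[0,0,0,0.04,1],[0,0,0,0,1]]]';  python3 -c "
from workcell import ctrl
o=ctrl.observe();print(o['ft_torque'])"; python3 -m inch '[[[0,0,0,0.04,1],[0,0,0,0,1]]]';  python3 -c "
from workcell import ctrl
o=ctrl.observe();print(o['ft_torque'])"; done; python3 - <<'E'
from h import *
t=cam("top"); s=cam("scene")
A=cv2.resize(t["img"][145:210,195:270],None,fx=5,fy=5,interpolation=2)
B=cv2.resize(s["img"][145:210,255:330],None,fx=5,fy=5,interpolation=2)
cv2.imwrite("pics/knob3.png",np.hstack([A,B])[:,:,::-1])
E
```

```text
time: 8.65
ee_pos: [0.6087, 0.0706, 0.0697]
ee_rot: [-3.135, 0.005, 1.66]
contact_force: [-7.3, -9.8, 2.6]
width: 0.0132
[-1.75453849  1.45336535  0.87024036]
time: 8.85
ee_pos: [0.6087, 0.0705, 0.0698]
ee_rot: [-3.136, 0.006, 1.622]
contact_force: [-7.9, -10.2, 4.1]
width: 0.0133
[-1.98146733  1.53146639  1.59739   ]
```

View pics/knob3.png

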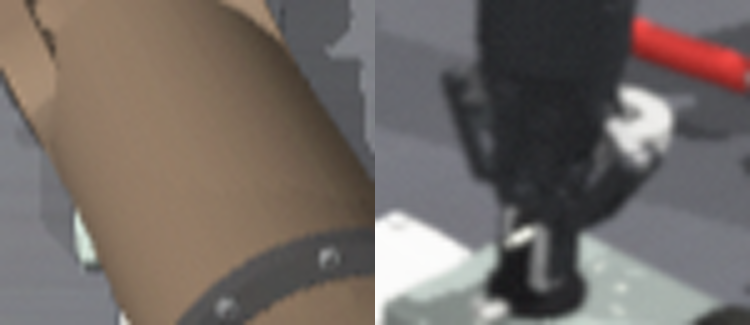

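```bash
python3 -m inch '[[[0,0,0,0,1],[0,0,0,-0.05,1],[0,0,0,0,1],[0,0,0,0,0.8],[0,0,0,0,0.5],[0,0,0,0,0],[0,0,0,0,0],[0,0,0,0,0]]]'; python3 -m inch '[[[0,0,-0.02,0,0],[0,0,-0.04,0,0],[0,0,-0.04,0,0],[0,0,-0.04,0,0],[0,0,-0.03,0,0]]]'
```

```text
time: 9.75
ee_pos: [0.6118, 0.0748, 0.071]
ee_rot: [3.141, -0.0, 1.672]
contact_force: [-0.9, -0.6, -0.4]
width: 0.0739
time: 10.25
ee_pos: [0.612, 0.0749, 0.2438]
ee_rot: [3.139, -0.0, 1.672]
contact_force: [0.5, 0.4, -0.6]
width: 0.0855
```

```bash
python3 - <<'E'
from h import *
t=cam("top"); s=cam("scene")
cv2.imwrite("pics/t4.png",cv2.resize(t["img"][130:250,190:370],None,fx=4.4,fy=4.4,interpolation=2)[:,:,::-1])
cv2.imwrite("pics/s4.png",cv2.resize(s["img"][170:275,120:320],None,fx=4,fy=4,interpolation=2)[:,:,::-1])
T=np.array([.4906,-.2956]);d=np.array([np.cos(.24),np.sin(.24)]);n=np.array([-d[1],d[0]])
for a,b,z in [(17,7,42),(17,-7,42),(-17,-7,42),(-17,7,42),(57,0,4)]:
    P=[*(T+(a*d+b*n)/1000),z/1000]; print(proj(t,P).round(1),proj(s,P).round(1), "crop4",((proj(s,P)-[120,170])*4).round())
E
```

```text
[353.2 216.4] [140.2 236.4] crop4 [ 81. 266.]
[357.8 215.4] [135.3 239.4] crop4 [ 61. 278.]
[360.7 226.7] [126.4 233.4] crop4 [ 26. 254.]
[356.1 227.8] [131.3 230.6] crop4 [ 45. 242.]
[349.2 203.8] [151.2 258. ] crop4 [125. 352.]
```

View pics/t4.png

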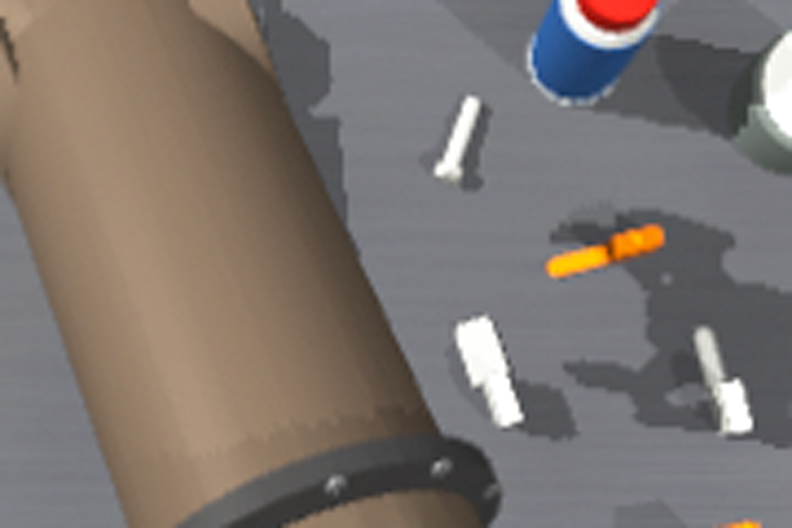

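View pics/s4.png

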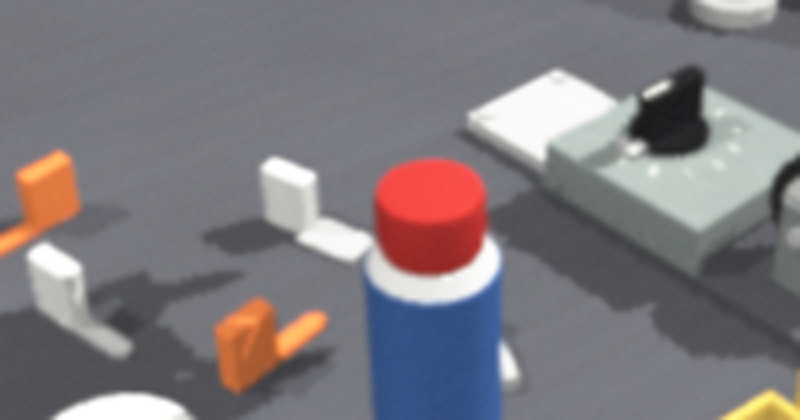

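```bash
python3 -m inch '[[[-0.0356,-0.0158,0,0,0],[-0.0356,-0.0158,0,0,0],[-0.0356,-0.0158,0,0,0],[-0.0356,-0.0158,0,0,0],[-0.0356,-0.0158,0,0,0],[-0.0356,-0.0158,0,0,0],[-0.0356,-0.0158,0,0,0],[-0.0356,-0.0158,0,0,0]]]'; python3 -m inch '[[[-0.0356,-0.0158,0,0,0],[-0.0356,-0.0158,0,0,0],[0,0,0,0.13,0],[0,0,0,0.13,0],[0,0,0,0.13,0],[0,0,0,0.13,0],[0,0,0,0.13,0],[0,0,0,0.13,0]]]';python3 -m inch '[[[0,0,0.03,0.13,0.4],[0,0,0.03,0.13,0.4],[0,0,0.03,0.13,0.4],[0,0,0.03,0.13,0.4],[0,0,0,0.13,0.4],[0,0,0,0,0.4],[0,0,0,0,0.4]]]';  python3 -c "
from workcell import ctrl
o=ctrl.observe();print(o['joint_positions'],o['ee_pos'],o['ee_rot'])"
```

```text
time: 11.15
ee_pos: [0.5135, -0.2231, 0.2402]
ee_rot: [-3.141, -0.0, 1.672]
contact_force: [0.6, 0.5, -0.3]
width: 0.0852
time: 11.95
ee_pos: [0.49, -0.2956, 0.2401]
ee_rot: [-3.141, 0.0, 0.887]
contact_force: [-0.1, 0.5, 0.4]
width: 0.0851
time: 12.65
ee_pos: [0.4904, -0.2957, 0.1209]
ee_rot: [3.141, -0.0, 0.246]
contact_force: [-1.4, 0.4, 0.2]
width: 0.0511
[ 0.51288597  0.48208691 -0.08823286  1.83548038  0.0558673   0.82603922
 -0.92809287] [ 0.49043983 -0.29566889  0.12087572] [ 3.14120774e+00 -1.55826676e-04  2.45910885e-01]
```

```bash
python3 -m inch '[[[0,0,0.02,0,0.4],[0,0,0.02,0,0.4],[0,0,0.02,0,0.4],[0,0,0.02,0,0.4],[0,0,0.01,0,0.4],[0,0,0.008,0,0.4],[0,0,0,0,0.4]]]'; python3 -m inch '[[[0,0,0,0,0.6],[0,0,0,0,0.8],[0,0,0,0,1],[0,0,0,0,1],[0,0,0,0,1]]]' 40;python3 - <<'E'
from h import *
t=cam("top"); s=cam("scene")
A=cv2.resize(s["img"][180:280,100:200],None,fx=4,fy=4,interpolation=2)
cv2.imwrite("pics/g5.png",A[:,:,::-1])
E
```

```text
time: 13.35
ee_pos: [0.49, -0.2957, 0.0225]
ee_rot: [-3.141, 0.0, 0.243]
contact_force: [-0.4, -0.7, -0.7]
width: 0.0513
time: 13.85
ee_pos: [0.4907, -0.2961, 0.0237]
ee_rot: [3.141, -0.001, 0.242]
contact_force: [-1.0, 0.0, 6.3]
width: 0.0135
```

View pics/g5.png

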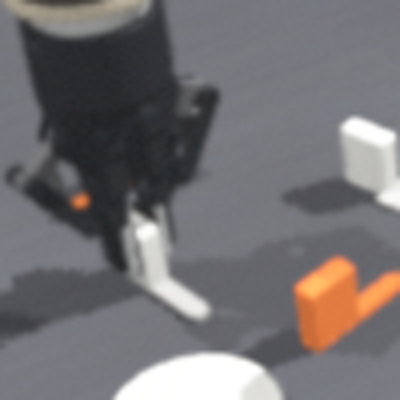

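```bash
python3 -m inch '[[[0,0,-0.02,0,1],[0,0,-0.035,0,1],[0,0,-0.035,0.069,1],[0,0,0,0.069,1],[0.003,-0.0255,0,0,1],[0.003,-0.0355,0,0,1],[0.003,-0.0355,0,0,1],[0.003,-0.0355,0,0,1]]]'; python3 -m inch '[[[0.003,-0.0355,0,0,1],[0.003,-0.0355,0,0,1],[0.003,-0.0355,0,0,1],[0.003,-0.0355,0,0,1],[0.003,-0.0355,0,0,1],[0.003,-0.0355,0,0,1],[0,-0.0098,0,0,1],[0,0,0,0,1]]]'
```

```text
time: 14.75
ee_pos: [0.4881, -0.1619, 0.1129]
ee_rot: [3.142, -0.0, 0.103]
contact_force: [0.8, -0.1, -1.8]
width: 0.0132
time: 15.55
ee_pos: [0.483, 0.062, 0.1129]
ee_rot: [-3.141, -0.0, 0.107]
contact_force: [-0.3, -0.6, -1.2]
width: 0.0136
```

```bash
python3 -m inch '[[[0.001,0.002,0.025,0.002,1],[0,0,0.025,0,1],[0,0,0.015,0,1],[0,0,0,0,1]]]'; python3 - <<'E'
from h import *
t=cam("top"); s=cam("scene")
A=cv2.resize(t["img"][150:240,200:270],None,fx=6,fy=6,interpolation=2)
B=cv2.resize(s["img"][150:240,225:295],None,fx=5,fy=6,interpolation=2)
cv2.imwrite("pics/g6.png",np.hstack([A,B])[:,:,::-1])
E
```

```text
time: 15.95
ee_pos: [0.4831, 0.0561, 0.0461]
ee_rot: [3.14, 0.004, 0.1]
contact_force: [-0.3, 0.0, -0.9]
width: 0.0134
```

View pics/g6.png

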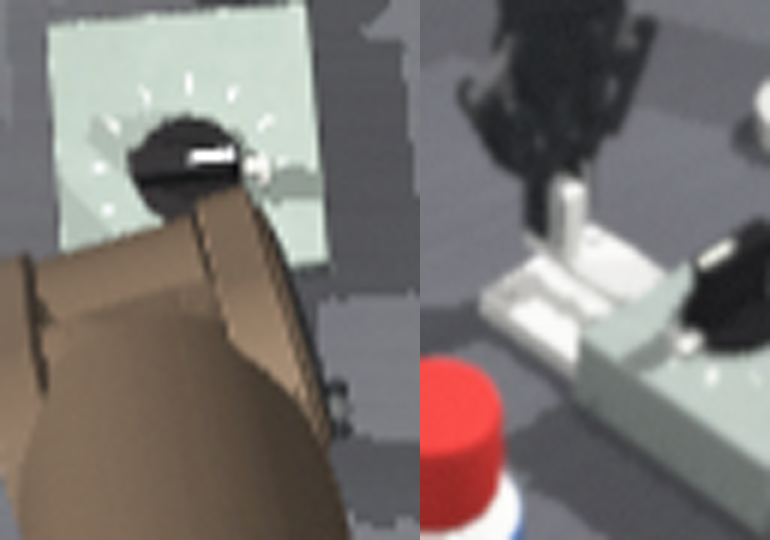

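```bash
python3 -m inch '[[[0,0,0,0,1],[0,0,0,0,1],[0,0,0,0,1]]]'; python3 - <<'E'
from h import *
s=cam("scene")
from workcell import ctrl
o=ctrl.observe(); print(o["ee_pos"],o["ee_rot"])
B=cv2.resize(s["img"][170:225,225:295],None,fx=10,fy=10,interpolation=2)
cv2.imwrite("pics/g7.png",B[:,:,::-1])
# expected handle/tip pixels
z0=o["ee_pos"][2]-.0237; y=o["ee_rot"][2]; d=np.array([np.cos(y),np.sin(y)]);n=np.array([-d[1],d[0]]);T=o["ee_pos"][:2]
for a,b,z in [(17,7,42),(17,-7,42),(-17,7,42),(57,6,4),(57,-6,4)]:
    print(a,b,((proj(s,[*(T+(a*d+b*n)/1000),z/1000+z0])-[225,170]+.5)*10).round())
E
```

```text
time: 16.35
ee_pos: [0.4849, 0.0583, 0.0485]
ee_rot: [-3.142, -0.001, 0.102]
contact_force: [0.1, 0.7, -0.6]
width: 0.0134
[0.48479693 0.05837288 0.04837496] [-3.14155985e+00 -1.06606305e-03  1.01715780e-01]
17 7 [344. 106.]
17 -7 [307. 123.]
-17 7 [259.  61.]
57 6 [441. 281.]
57 -6 [411. 298.]
```

View pics/g7.png

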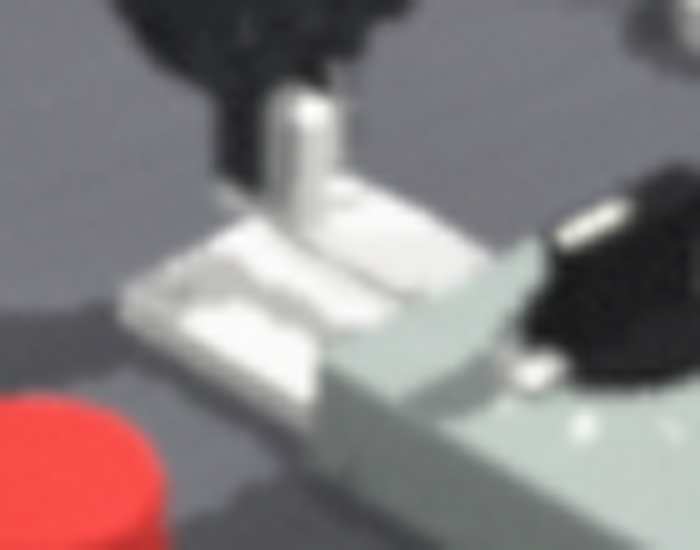

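```bash
python3 -m inch '[[[0,-0.0015,0.004,-0.002,1],[0,0,0.004,0,1],[0,0,0.003,0,1],[0,0,0,0,1],[0,0,0,0,1]]]'
```

```text
time: 16.9
ee_pos: [0.4841, 0.0598, 0.0366]
ee_rot: [3.141, 0.001, 0.104]
contact_force: [-0.2, 0.0, -0.2]
width: 0.0137
```

```bash
python3 -m inch '[[[0.005,0,0,0,1],[0.005,0,0,0,1],[0.005,0,0,0,1],[0.005,0,0,0,1],[0.004,0,0,0,1]]]';python3 -m inch '[[[0.004,0,0,0,1],[0.004,0,0,0,1],[0,0,0,0,1]]]'
```

```text
time: 17.4
ee_pos: [0.5088, 0.0624, 0.0368]
ee_rot: [-3.142, -0.0, 0.104]
contact_force: [-0.3, -0.4, -0.7]
width: 0.0132
time: 17.7
ee_pos: [0.5168, 0.0633, 0.0368]
ee_rot: [-3.142, -0.001, 0.104]
contact_force: [0.1, 1.3, -0.8]
width: 0.0135
```

```bash
python3 -m inch '[[[0.004,0,0,0,1],[0.004,0,0,0,1],[0,0,0,0,1]]]';python3 -m inch '[[[0.004,0,0,0,1],[0.004,0,0,0,1],[0.004,0,0,0,1],[0,0,0,0,1]]]'
```

```text
time: 18.0
ee_pos: [0.5248, 0.0641, 0.0369]
ee_rot: [-3.142, -0.001, 0.104]
contact_force: [0.6, -0.2, -1.2]
width: 0.0134
time: 18.4
ee_pos: [0.5368, 0.0654, 0.0368]
ee_rot: [-3.142, -0.001, 0.104]
contact_force: [0.5, -0.9, -1.4]
width: 0.0135
```

```bash
python3 -m inch '[[[0.003,0,0,0,1],[0.002,0,0,0,1],[0,0,0,0,1]]]';python3 -m inch '[[[0.002,0,0,0,1],[0.001,0,0,0,1],[0,0,0,0,1]]]'
```

```text
time: 18.7
ee_pos: [0.5413, 0.0658, 0.0368]
ee_rot: [-3.142, -0.0, 0.104]
contact_force: [0.6, 0.2, -0.4]
width: 0.0134
time: 19.0
ee_pos: [0.5441, 0.0661, 0.0368]
ee_rot: [3.142, -0.0, 0.104]
contact_force: [-0.8, -0.0, -1.4]
width: 0.0137
```

```bash
python3 -m inch '[[[0.001,0,0,0,1],[0.001,0,0,0,1],[0,0,0,0,1]]]';python3 -m inch '[[[0.001,0,0,0,1],[0.001,0,0,0,1],[0,0,0,0,1]]]'
```

```text
time: 19.3
ee_pos: [0.5448, 0.0661, 0.0365]
ee_rot: [3.141, 0.002, 0.104]
contact_force: [-4.4, 0.3, 0.5]
width: 0.0134
time: 19.6
ee_pos: [0.5449, 0.066, 0.0361]
ee_rot: [3.141, 0.006, 0.104]
contact_force: [-10.0, -1.1, 3.6]
width: 0.0131
```

```bash
python3 -m inch '[[[-0.002,0,0.001,0,1],[0,0,0,0,1],[0,0,0,0,1]]]'; python3 -m inch '[[[0,0,0,0,0.85],[0,0,0,0,0.7],[0,0,0,0,0.5],[0,0,0,0,0.3],[0,0,0,0,0.3],[0,0,0,0,0.3]]]'
```

```text
time: 19.9
ee_pos: [0.5448, 0.0661, 0.0357]
ee_rot: [3.141, 0.002, 0.104]
contact_force: [-6.5, -0.5, 3.1]
width: 0.0136
time: 20.5
ee_pos: [0.5462, 0.0663, 0.0358]
ee_rot: [3.142, -0.0, 0.104]
contact_force: [1.5, 0.3, -0.2]
width: 0.0598
```

```bash
python3 -m inch '[[[0,0,-0.01,0,0.3],[0,0,-0.02,0,0.3],[0,0,-0.04,0,0.3],[0,0,-0.04,0,0.3],[0,0,-0.04,0,0.3],[-0.03,0,-0.02,0,0.3],[-0.04,0,0,0,0.3],[-0.04,0,0,0,0.3]]]'; python3 -m inch '[[[0,0.045,0,0,0.3],[0,0.045,0,0,0.3],[0,0.045,0,0,0.3],[0,0.045,0,0,0.3],[0,0.045,0,0,0.3],[0,0.03,0,0,0.3],[0,0,0,0,0.3]]]'; python3 - <<'E'
from h import *
t=cam("top"); s=cam("scene")
A=cv2.resize(t["img"][150:240,200:270],None,fx=6,fy=6,interpolation=2)
B=cv2.resize(s["img"][160:235,235:305],None,fx=5,fy=7.2,interpolation=2)
cv2.imwrite("pics/f8.png",np.hstack([A,B])[:,:,::-1])
cv2.imwrite("pics/f8s.png",s["img"][:,:,::-1])
O=np.array([.5607,.0679]);d=np.array([np.cos(.104),np.sin(.104)]);n=np.array([-d[1],d[0]])
for a,b,z in [(-34,7,54),(-34,-7,54),(0,-7,54),(0,7,54)]:
    print(((proj(t,[*(O+(a*d+b*n)/1000),z/1000])-[200,150]+.5)*6).round())
K=[.6104,.0731]
print("zs",((proj(t,[*(np.array(K)-.036*n),.05])-[200,150]+.5)*6).round())
E
```

```text
time: 21.3
ee_pos: [0.4358, 0.0549, 0.2071]
ee_rot: [-3.141, -0.002, 0.104]
contact_force: [0.1, 0.5, -0.6]
width: 0.0598
time: 22.0
ee_pos: [0.4626, -0.2037, 0.2066]
ee_rot: [3.139, -0.001, 0.097]
contact_force: [0.2, -0.3, -0.1]
width: 0.0598
[186. 344.]
[215. 342.]
[210. 271.]
[181. 274.]
zs [262. 165.]
```

View pics/f8.png

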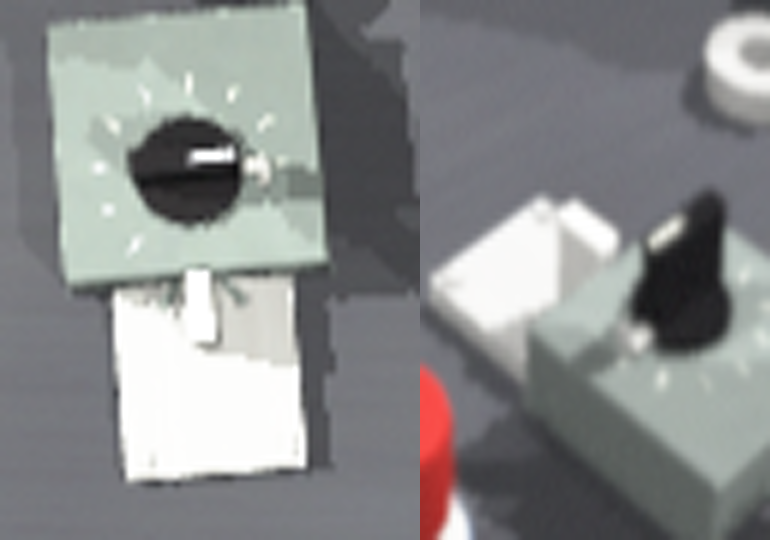

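View pics/f8s.png

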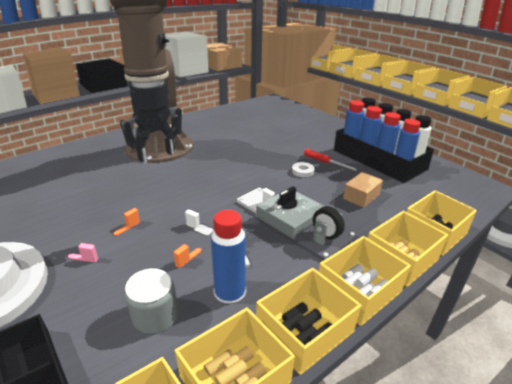

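```bash
python3 -c "
from workcell import ctrl
o=ctrl.observe();print(o['time'],o['contact_force']);print(ctrl.close_job())"
```

```text
22.1 [-0.04426098  0.84828553 -0.37803396]
the job is handed in; nothing more can be done
None
```

The knob is at its zero stop, and the narrow gauge is fully in the throat and released. I handed the job in at 22.1 s.

- **Knob:** I turned it clockwise about 2.3 rad in a single grasp. The torque rose to about 1.6 N m at the stop angle I had predicted. In the last pictures the pointer sits on the computed zero stop point.
- **Gauge:** I slid the blade in level and it passed the cam without resistance. The handle then met the housing with about 10 N, and I eased off and let go. In the last top view the handle is against the front face, within about a pixel or two (up to about 3 mm) of where full insertion puts it.
- **Other things:** The last pictures show no visible movement of the other loose things. The arm is clear, with contact force below 1 N.

While the fingers closed on the knob, and just after, the vertical force reached about 23 N, under the 40 N limit. I adjusted the height and it fell away. No check failed or disagreed. The blade tip is hidden inside the housing, so its depth is inferred from the handle position and the contact.

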